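Slide the loose sink strainer into the draining board's outlet and press it home

TASK

The steel strainer has come out of the draining board's outlet and lies loose on the board. Slide it across the board, without lifting it off, until it drops into the outlet, then press it gently down until it has clicked home, level and fully under all three clips. Leave the cups and the other things where they stand.

Things in the scene. Friction and masses are not known exactly. Their poses are not given: they have to be found in the camera images.
- board: grey draining board, fixed to the shelf: a flat slab 250 mm (its x) by 450 mm (its y) and 28 mm thick, with a raised lip 8 mm wide and 7 mm high along both short sides and along the far (+x) long side. Origin: centre of its underside, on the shelf. It does not move.
- outlet (a point): centre of the outlet, a round recess 92 mm across in the middle of the board, at the level of the board's top surface (28 mm above the shelf); axes as the board's, z up. As the strainer slides in, its front edge dips first; pushed on to the far wall, its back edge drops too, and it rests loose and often askew on the sprung clips in the wall. Home, it lies flat on the seat
- seat (a point): where the outlet's seat, a flat steel plate with holes that the strainer must lie on, nominally is: its centre, 14.5 mm below the board's surface. The fitting with seat and clips was screwed in by hand and really sits up to 3 mm higher or lower; this is not measured. The strainer stops hard on the seat; stopped short of it, it stays stuck between the clips
- strainer: round steel sink strainer with small holes: a flat disc 90 mm across and 5 mm thick, about 110 g, the lower half of its edge bevelled at 45 degrees (2.5 mm), loose on the board on one side of the outlet or the other, too wide to be gripped. Origin: centre of its underside; z up. It bends easily: 25 N on it is too much.
- clip1 (a joint): brass clip in the outlet's wall at 180 degrees (robot's side; angles turn from the board's +x to its +y). The value is how far it is pushed back into the wall: 0 m sprung fully in, about 0.002 m while the strainer's edge passes. It springs back in over the strainer's top edge when that is home. Pushing past one clip takes 2 to 8 N over it, as the strainer lies; past all three about 6 N in the middle
- clip2 (a joint): the same for the clip at 300 degrees (towards the board's -y and +x)
- clip3 (a joint): the same for the clip at 60 degrees (towards the board's +y and +x)
- cup_a: green ceramic cup, 68 mm across and 62 mm high, standing on the board on the other side of the outlet from the strainer; leave it. Origin: centre of its underside
- cup_b: second green cup of the same size, standing on the shelf to the right; leave it. Origin: centre of its underside
- lunch_box: lunch box with green snap lid, 142 by 202 mm, 65 mm high, on the shelf to the left; leave it. Origin: centre of its underside
- sieve: steel hand sieve, bowl 112 mm across and 45 mm high with a long handle, on the shelf to the left; leave it. Origin: centre of the bowl's underside
Not all that is in view belongs to the job. Of the things shaped like the strainer, the steel one is meant.

How it is judged:
By the outcome, as a careful person would: the job done as asked, in the order asked, and still so for the second after the job is handed in, with the robot touching nothing.
It also fails if it takes over 67 s, if anything falls off the work surface, if the arm or the gripper's body presses on something with over 40 N, if the wrist force passes 120 N, or if a joint passes its speed limit or range.

ROBOT

A 6-joint arm with a two-finger parallel gripper is mounted at the origin on the work surface. World frame = base frame: x ahead of the robot, y to its left, z up, the work surface at z = 0. Lengths are in m, angles in rad, forces in N, time in s.
With the tool pointing down it reaches from about 0.35 to 1 m from the base axis. Payload 7.1 kg.
Tool frame: the origin (TCP) lies midway between the tips of the shut fingers; the grasp point (between the pads) lies 19 mm behind it; y points along the fingers, x is the direction in which the jaws open and shut, and the axes are right-handed (so a half turn about y gives the same grasp; the last joint's range is limited). The gripper opens to 85 mm and grips with 20 to 120 N. Pads are 22 mm wide; open, the fingers measure 114 mm over their backs; the gripper's body (76 mm by 85 mm) begins 54 mm behind the grasp point. The pads swing forward as they close: fully open they stand 13 mm farther back than shut.
Start: joints at [1.329, 0.423, 1.63, -0, 1.089, -0.019], TCP at [0.138, 0.61, 0.231] pointing down, gripper open.
Joint ranges: [-3, 3], [-0.9, 2.11], [0.09, 2.58], [-1.31, 4.45], [0.11, 2.69], [-2.54, 2.54]. Speed limits (rad/s): [2.39, 2.39, 3.01, 3.14, 3.14, 3.14].

INTERFACE

Orientations are given as [roll, pitch, yaw] about the fixed x, y, z axes, in that order (R = Rz(yaw) Ry(pitch) Rx(roll)).
In Python, from workcell import manip gives the robot as it stands.
- The arm moves only by the tool servo_tool, never from a script. Its argument "rows" is one flat list of numbers, 7 for each row, row after row: the shift along the tool's x, y, z as a fraction of full scale, then the turn, a rotation vector about the tool's x, y, z as a fraction of full scale, then the closure, from -1 (fully open) to 1 (shut). A call has 1 to 20 rows; each row is the pose to reach, as a shift and turn from the pose measured when the call began, along the tool's axes at that moment, turning the shorter way round; what a row does not reach only later rows make up. Full scale, the value 1, is 150 mm for a shift and 180 degrees for a turn. A row lasts 1/12 s, in which the tool goes at most 41.7 mm and 7.16 degrees, less where a joint would pass 70% of its speed; a pose out of reach is approached as far as the arm can. A call with a number of a shift or a turn outside -1 to 1 is refused whole. A call with a gripper value outside its range is refused whole. The fingers move at their own pace and stop on an object; "squeeze" is the grip in N (left out, the last holds). Time passes only in rows, so rows that repeat a pose let the fingers close. It gives the time, the measured TCP pose, the force and the opening at its end, in the units of the state.
- manip.state(): the state, without advancing time (a new reading comes with each control period).
- manip.read_camera(name): name is "side" or "top"; returns a dict with "pixels" (420x560x3 uint8, red, green, blue), "intrinsics" (3x3 intrinsics, pixels), "cam_to_world" (4x4, takes a point from camera to world coordinates). Camera axes: x right, y down, z forward; pixel columns grow to the right and rows downward; lengths in m; the calibration is good to about 2 mm. A picture is of the moment at which its call begins. There is no depth.
- manip.finish_job(): hands the job in, once; it reports no verdict.
The state is a dict: "time_s": time; "joints": joint angles; "qvel": joint speeds; "joint_efforts": joint torques, N m; "eef_pos": TCP position; "tool_rot": TCP orientation; "contact_force": force on the tool from outside, world axes, zero at the start; "wrist_torque": the same for the moment, N m; "opening": finger opening in m.
Only numpy, scipy, OpenCV 4.12 (cv2) and the standard library are available. Lean on these libraries where they do the work, as an engineer would, in place of code of your own. Each camera call takes 0.05 s, during which the arm holds its last target. There are 200 camera calls.

## Working session

There is one attempt and no reset: what is moved stays moved. The work goes in short steps, Python scripts to look and compute and a tool call to move; the robot and the scene stay as the last step left them, time stands still between calls to the robot, and variables do not carry over. Pictures are saved under pics/ and viewed, about 8 in all and at most 12, crops included, and the job is handed in when it is done.

Besides the shell and the picture viewer there is one more tool, called after ">>>" as name(argument=value, ...) on one line, values as JSON. servo_tool: Moves the arm, as the interface text tells. Shift numbers are shares of 150 mm and turn numbers shares of 180 degrees, none past 1 either way. Its arguments: {"type":"object","properties":{"rows":{"type":"array"},"squeeze":{"type":"number"}},"required":["rows"]}

```bash
mkdir -p pics; ls
python3 - <<'E'
from workcell import manip
import cv2,numpy as np,pickle
print(manip.state())
for n in("side","top"):
    c=manip.read_camera(n);pickle.dump(c,open(n+".pkl","wb"))
    cv2.imwrite(f"pics/{n}0.png",c["pixels"][:,:,::-1]);print(n,c["intrinsics"],c["cam_to_world"])
E
```

```text
pics
{'time_s': 0.0, 'joints': array([ 1.32896453e+00,  4.23857864e-01,  1.63072068e+00,  1.06936574e-05,
        1.08857579e+00, -1.89651732e-02]), 'qvel': array([ 0.00053754,  0.00200434, -0.00041305, -0.00049301, -0.00037395,
       -0.00138728]), 'joint_efforts': array([-1.75421948e-03, -5.57399440e+01, -2.81731975e+01, -1.80970419e-04,
        7.51238898e-03,  3.07823100e-06]), 'eef_pos': array([0.13795851, 0.60901108, 0.230523  ]), 'tool_rot': array([-1.57075725e+00,  1.56121717e-03,  1.34792477e+00]), 'contact_force': array([ 0.51508662, -0.67866085, -0.67624661]), 'wrist_torque': array([ 0.00457475, -0.03441258, -0.00087608]), 'opening': 0.08509316314404608}
side [[419.14652145   0.         280.37745316]
 [  0.         419.14652145 207.81489644]
 [  0.           0.           1.        ]] [[ 0.82684719 -0.41074208  0.38420654  0.00288569]
 [-0.56225723 -0.62043276  0.54674491 -0.79065245]
 [ 0.01380318 -0.6680974  -0.74394579  1.10660407]
 [ 0.          0.          0.          1.        ]]
top [[394.16608454   0.         276.38140813]
 [  0.         394.16608454 205.46128842]
 [  0.           0.           1.        ]] [[-5.44449330e-02 -9.76161709e-01  2.10104894e-01  2.96179924e-01]
 [-9.98516662e-01  5.31261526e-02 -1.19200309e-02  1.70507818e-02]
 [ 4.73813079e-04 -2.10442222e-01 -9.77606182e-01  1.25265564e+00]
 [ 0.00000000e+00  0.00000000e+00  0.00000000e+00  1.00000000e+00]]
```

View pics/top0.png

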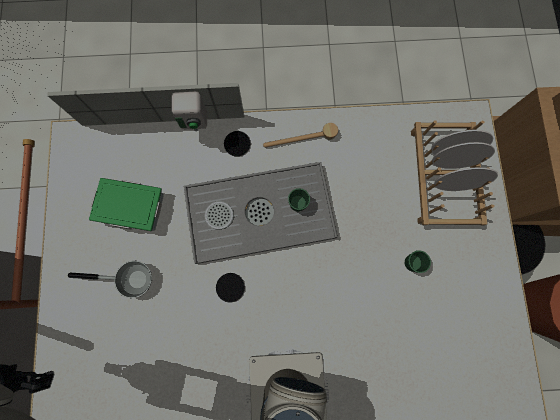

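View pics/side0.png

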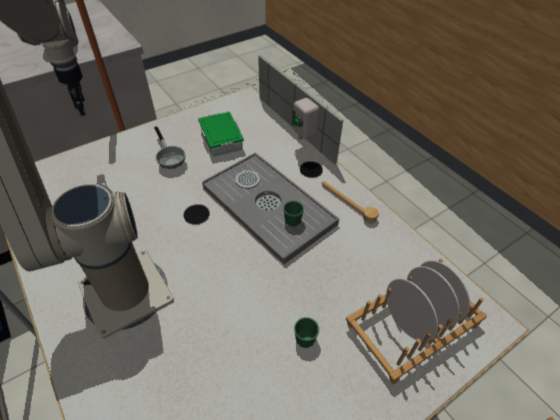

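The top view shows the strainer at (219,215), the outlet at about (260,211) and cup_a at (299,200). In the side view they are at (247,180), (268,202) and (293,213). I'll zoom in next.

```bash
cat > h.py <<'E'
import pickle,cv2,numpy as np
from workcell import manip
def grab(n):
    c=manip.read_camera(n);pickle.dump(c,open(n+".pkl","wb"));return c
def load(n): return pickle.load(open(n+".pkl","rb"))
def ray(c,uv,z):
    T=c["cam_to_world"];d=T[:3,:3]@np.linalg.inv(c["intrinsics"])@[uv[0],uv[1],1.]
    return T[:3,3]+d*(z-T[2,3])/d[2]
def proj(c,p):
    T=c["cam_to_world"];q=c["intrinsics"]@(T[:3,:3].T@(np.asarray(p)-T[:3,3]));return q[:2]/q[2]
def crop(c,x0,y0,w,h,s):
    return cv2.resize(np.ascontiguousarray(c["pixels"][y0:y0+h,x0:x0+w,::-1]),None,fx=s,fy=s,interpolation=cv2.INTER_CUBIC)
E
python3 - <<'E'
from h import *
a=crop(load("top"),180,155,160,115,5);
b=crop(load("side"),195,145,150,115,5)
cv2.imwrite("pics/t1.png",a);cv2.imwrite("pics/s1.png",b)
E
```

```text
(no output)
```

View pics/t1.png

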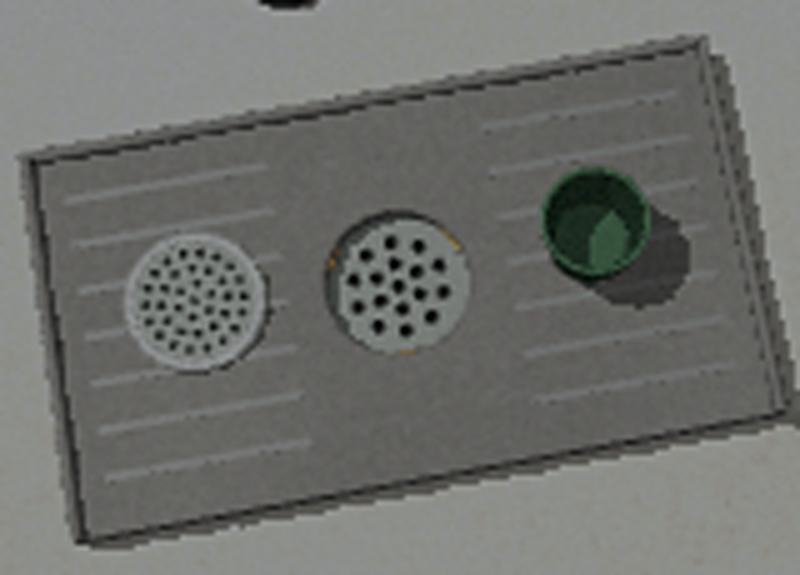

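View pics/s1.png

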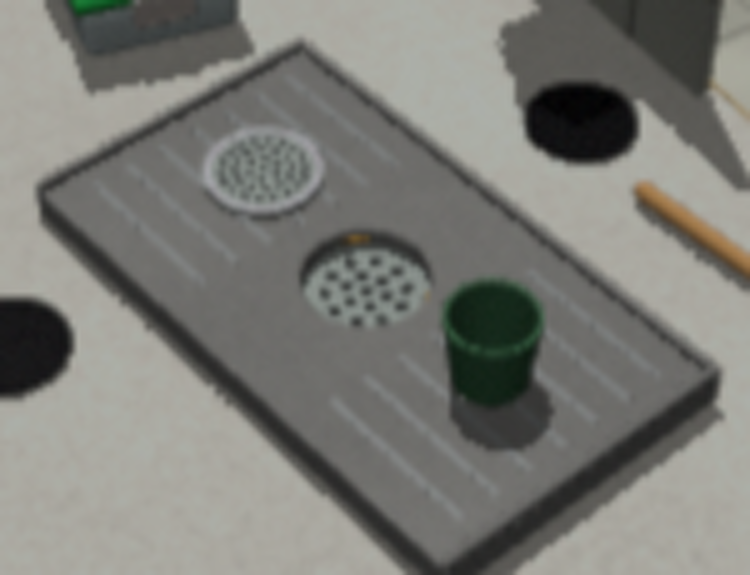

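The zoomed top crop shows the strainer centred at (196,302) and the outlet rim at (398,282), with the clips in brass. The cup rim is at (597,222). In the side crop the strainer is at (263,169) and the outlet at (366,279).

Run:
```python
from h import *
np.set_printoptions(precision=4,suppress=True)
t,s=load("top"),load("side")
T=lambda X,Y:(180+(X+.5)/5-.5,155+(Y+.5)/5-.5)
S=lambda X,Y:(195+(X+.5)/5-.5,145+(Y+.5)/5-.5)
st=ray(t,T(196,301),.033);ss=ray(s,S(263,169),.033)
ot=ray(t,T(398.5,282),.028);os_=ray(s,S(366,279),.028)
print("strainer",st,ss,"\noutlet",ot,os_)
fl,fr=ray(t,T(22,158),.035),ray(t,T(705,38),.035);nl=ray(t,T(82,545),.035);nr=ray(t,T(790,412),.03)
print(fl,fr,nl,nr,(fl+fr+nl+nr)/4,"board y-dir yaw",np.degrees(np.arctan2(*(fl-fr)[[1,0]])),np.linalg.norm(fl-fr))
print("cup",ray(t,T(597,222),.09),ray(s,S(493,318),.09))
o=(ot+os_)/2;p=(st+ss)/2;d=(o-p)[:2];print(p,o,np.linalg.norm(d),np.degrees(np.arctan2(d[1],d[0])))
```

```text
strainer [0.5381 0.1849 0.033 ] [0.5374 0.1855 0.033 ] 
outlet [0.5444 0.0571 0.028 ] [0.5428 0.0554 0.028 ]
[0.6367 0.2933 0.035 ] [ 0.6931 -0.1485  0.035 ] [0.3894 0.2579 0.035 ] [ 0.4481 -0.1831  0.03  ] [0.5418 0.0549 0.0337] board y-dir yaw 97.27265060381572 0.4454175343453743
cup [ 0.5623 -0.0666  0.09  ] [ 0.5618 -0.068   0.09  ]
[0.5378 0.1852 0.033 ] [0.5436 0.0563 0.028 ] 0.12906003596489257 -87.41415972462062
```

>>> servo_tool(rows=[-0.06,0,-0.1,0,0,0,0,-0.15,0,-0.25,0,0,0,0,-0.27,0,-0.45,0,0,0,0,-0.4,0,-0.7,0,0,0,0,-0.53,0,-0.9,0,0,0,0,-0.58,0,-1,0,0,0,0,-0.58,0,-1,0,0,0,0], squeeze=30)

```text
time_s: 0.68
eef_pos: [0.2675, 0.4878, 0.2305]
tool_rot: [-1.571, 0.003, 1.344]
contact_force: [0.1, -0.6, -0.1]
opening: 0.0428
```

>>> servo_tool(rows=[-0.06,0,-0.1,0,0,0,0,-0.15,0,-0.25,0,0,0,0,-0.27,0,-0.45,0,0,0,0,-0.4,0,-0.7,0,0,0,0,-0.53,0,-0.9,0,0,0,0,-0.58,0,-1,0,0,0,0,-0.58,0,-1,0,0,0,0])

```text
time_s: 1.27
eef_pos: [0.3962, 0.3673, 0.2307]
tool_rot: [-1.572, 0.003, 1.341]
contact_force: [-0.0, -0.1, -0.2]
opening: 0.0426
```

```bash
cat >> h.py <<'E'
from scipy.spatial.transform import Rotation as R
def to(p,rpy=None):
    s=manip.state();r=R.from_euler("xyz",s["tool_rot"]);d=np.asarray(p)-s["eef_pos"]
    w=np.zeros(3) if rpy is None else (r.inv()*R.from_euler("xyz",rpy)).as_rotvec()/np.pi
    print("t",s["time_s"],"pos",s["eef_pos"].round(4),"rpy",s["tool_rot"].round(3),"F",s["contact_force"].round(2),"open",round(s["opening"],4))
    print("shift",(r.inv().apply(d)/.15).round(3),"turn",w.round(4))
E
python3 -c "
from h import *
to([.532,.252,.12],[-1.5708,0,.045])"
```

```text
t 1.2667 pos [0.3962 0.3673 0.2307] rpy [-1.572  0.003  1.341] F [-0.04 -0.07 -0.18] open 0.0426
shift [-0.54   0.741 -1.056] turn [ 0.001   0.4125 -0.0007]
```

>>> servo_tool(rows=[-0.1,0,-0.18,0,0.03,0,0,-0.2,0,-0.4,0,0.07,0,0,-0.35,0,-0.65,0,0.11,0,0,-0.45,0.05,-0.85,0,0.15,0,0,-0.52,0.1,-0.96,0,0.19,0,0,-0.54,0.2,-1,0,0.23,0,0,-0.54,0.3,-1,0,0.27,0,0,-0.54,0.4,-1,0,0.31,0,0,-0.54,0.5,-1,0,0.35,0,0,-0.54,0.6,-1,0,0.38,0,0,-0.54,0.7,-1,0.001,0.405,0,0,-0.54,0.74,-1,0.001,0.4125,-0.001,0,-0.54,0.74,-1,0.001,0.4125,-0.001,0])

```text
time_s: 2.35
eef_pos: [0.5222, 0.2542, 0.1185]
tool_rot: [-1.571, 0.002, 0.046]
contact_force: [-0.5, 0.3, -0.7]
opening: 0.0427
```

```bash
python3 -c "
from h import *
to([.532,.252,.06],[-1.5708,0,.045])"
```

```text
t 2.35 pos [0.5222 0.2542 0.1185] rpy [-1.571  0.002  0.046] F [-0.52  0.28 -0.74] open 0.0427
shift [ 0.066  0.39  -0.017] turn [ 0.0001  0.0005 -0.0008]
```

>>> servo_tool(rows=[0.04,0.1,-0.01,0,0,0,0,0.085,0.2,-0.017,0,0,0,0,0.085,0.35,-0.017,0,0,0,0,0.085,0.45,-0.017,0,0,0,0,0.085,0.49,-0.017,0,0,0,0,0.085,0.49,-0.017,0,0,0,0])

```text
time_s: 2.85
eef_pos: [0.5342, 0.2523, 0.0443]
tool_rot: [-1.572, 0.004, 0.048]
contact_force: [0.2, -0.4, -0.0]
opening: 0.0425
```

```bash
python3 -c "
from h import *
to([.535,.252,.03],[-1.5708,0,.045])
a=crop(grab('top'),190,175,110,75,5);b=crop(grab('side'),215,130,110,90,4)
im=np.zeros((375+360,550,3),np.uint8);im[:375]=a;im[375:,:440]=b
cv2.imwrite('pics/a2.png',cv2.resize(im,None,fx=.8,fy=.8))"
```

```text
t 2.85 pos [0.5342 0.2523 0.0443] rpy [-1.572  0.004  0.048] F [ 0.21 -0.44 -0.02] open 0.0425
shift [ 0.006  0.095 -0.002] turn [ 0.0003  0.0011 -0.0013]
```

View pics/a2.png

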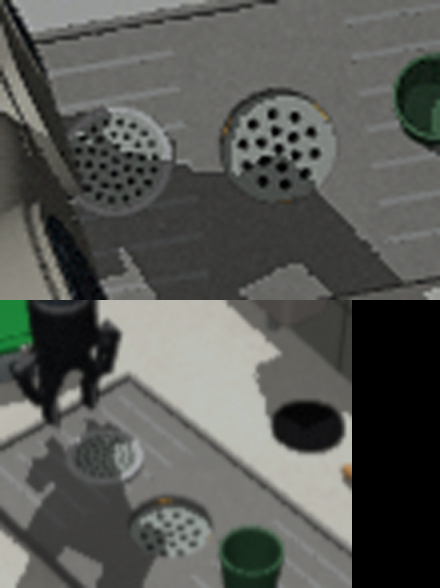

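The side view (lower part) shows the two fingertips at (48,415) and (90,400), behind the strainer at (105,458) and clear of the lip. Next I'll touch the board to find the fingertip height.

>>> servo_tool(rows=[0,0.03,0,0,0,0,0,0,0.05,0,0,0,0,0,0,0.06,0,0,0,0,0,0,0.06,0,0,0,0,0])

```text
time_s: 3.28
eef_pos: [0.5353, 0.2528, 0.037]
tool_rot: [-1.571, 0.001, 0.048]
contact_force: [-0.3, 0.6, -0.0]
opening: 0.043
```

>>> servo_tool(rows=[0,0.01,0,0,0,0,0,0,0.02,0,0,0,0,0,0,0.02,0,0,0,0,0])

```text
time_s: 3.53
eef_pos: [0.5352, 0.2527, 0.0337]
tool_rot: [-1.571, 0.002, 0.048]
contact_force: [-0.5, -0.1, 0.1]
opening: 0.0428
```

>>> servo_tool(rows=[0,0.01,0,0,0,0,0,0,0.015,0,0,0,0,0,0,0.015,0,0,0,0,0])

```text
time_s: 3.78
eef_pos: [0.535, 0.2526, 0.0312]
tool_rot: [-1.571, 0.002, 0.048]
contact_force: [-0.8, 0.3, -0.1]
opening: 0.0429
```

>>> servo_tool(rows=[0,0.01,0,0,0,0,0,0,0.01,0,0,0,0,0])

```text
time_s: 3.95
eef_pos: [0.5349, 0.2525, 0.0295]
tool_rot: [-1.571, 0.002, 0.048]
contact_force: [0.1, -0.6, 0.2]
opening: 0.0426
```

>>> servo_tool(rows=[0,0.01,0,0,0,0,0,0,0.01,0,0,0,0,0])

```text
time_s: 4.12
eef_pos: [0.5347, 0.2524, 0.0277]
tool_rot: [-1.571, 0.003, 0.048]
contact_force: [0.3, 0.0, -0.2]
opening: 0.0425
```

>>> servo_tool(rows=[0,0.01,0,0,0,0,0,0,0.01,0,0,0,0,0])

```text
time_s: 4.28
eef_pos: [0.5349, 0.2525, 0.0263]
tool_rot: [-1.571, 0.002, 0.048]
contact_force: [-0.4, -0.2, -0.3]
opening: 0.0427
```

>>> servo_tool(rows=[0,0.01,0,0,0,0,0,0,0.01,0,0,0,0,0])

```text
time_s: 4.45
eef_pos: [0.535, 0.2525, 0.0262]
tool_rot: [-1.571, 0.002, 0.048]
contact_force: [-5.5, -1.8, 14.6]
opening: 0.0429
```

>>> servo_tool(rows=[0,-0.012,0,0,0,0,0,0,-0.012,0,0,0,0,0,0,-0.012,0,0,0,0,0])

```text
time_s: 4.7
eef_pos: [0.5351, 0.2526, 0.028]
tool_rot: [-1.571, 0.002, 0.048]
contact_force: [0.0, -0.4, -0.1]
opening: 0.0423
```

>>> servo_tool(rows=[0,0,-0.03,0,0,0,0,0,0,-0.06,0,0,0,0,0,0,-0.09,0,0,0,0,0,0,-0.12,0,0,0,0,0,0,-0.16,0,0,0,0,0,0,-0.2,0,0,0,0,0,0,-0.24,0,0,0,0,0,0,-0.27,0,0,0,0,0,0,-0.3,0,0,0,0,0,0,-0.3,0,0,0,0])

```text
time_s: 5.53
eef_pos: [0.5372, 0.2067, 0.028]
tool_rot: [-1.571, 0.002, 0.047]
contact_force: [0.2, -0.4, -0.1]
opening: 0.0425
```

```bash
python3 -c "
from h import *
to([.541,.107,.028],[-1.5708,0,.045])"
```

```text
t 5.5333 pos [0.5372 0.2067 0.028 ] rpy [-1.571  0.002  0.047] F [ 0.23 -0.43 -0.09] open 0.0425
shift [-0.006 -0.    -0.665] turn [ 0.0001  0.0006 -0.0007]
```

>>> servo_tool(rows=[0,0,-0.04,0,0,0,0,0,0,-0.08,0,0,0,0,-0.002,0,-0.12,0,0,0,0,-0.002,0,-0.16,0,0,0,0,-0.003,0,-0.2,0,0,0,0,-0.003,0,-0.24,0,0,0,0,-0.004,0,-0.28,0,0,0,0,-0.004,0,-0.32,0,0,0,0,-0.004,0,-0.36,0,0,0,0,-0.005,0,-0.39,0,0,0,0,-0.005,0,-0.42,0,0,0,0,-0.005,0,-0.42,0,0,0,0])

```text
time_s: 6.53
eef_pos: [0.5393, 0.1428, 0.0279]
tool_rot: [-1.571, 0.003, 0.046]
contact_force: [-0.3, 0.2, -0.0]
opening: 0.0428
```

```bash
python3 -c "
from h import *
to([.541,.107,.028],[-1.5708,0,.045])
a=crop(grab('top'),200,165,100,75,5);b=crop(grab('side'),215,140,110,90,5)
im=np.zeros((450,1050,3),np.uint8);im[:375,:500]=a;im[:,500:]=b
cv2.imwrite('pics/a3.png',cv2.resize(im,(800,343)))"
```

```text
t 6.5333 pos [0.5393 0.1428 0.0279] rpy [-1.571  0.003  0.046] F [-0.32  0.16 -0.  ] open 0.0428
shift [-0.    -0.    -0.239] turn [ 0.0002  0.0005 -0.0008]
```

View pics/a3.png

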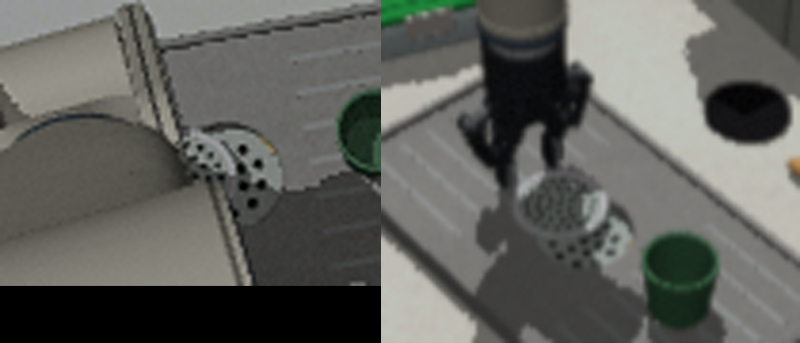

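The strainer is centred between the fingers, at about (562,203) in the right-hand panel, and half over the outlet. I'll keep pushing.

>>> servo_tool(rows=[0,0,-0.03,0,0,0,0,0,0,-0.06,0,0,0,0,0,0,-0.09,0,0,0,0,0,0,-0.12,0,0,0,0,0,0,-0.14,0,0,0,0,0,0,-0.16,0,0,0,0,0,0,-0.18,0,0,0,0,0,0,-0.2,0,0,0,0,0,0,-0.2,0,0,0,0])

```text
time_s: 7.38
eef_pos: [0.5407, 0.1128, 0.0279]
tool_rot: [-1.572, 0.003, 0.047]
contact_force: [-0.2, -0.0, 0.3]
opening: 0.043
```

>>> servo_tool(rows=[0,0,-0.01,0,0,0,0,0,0,-0.02,0,0,0,0,0,0,-0.03,0,0,0,0,0,0,-0.03,0,0,0,0])

```text
time_s: 7.72
eef_pos: [0.5409, 0.1081, 0.0279]
tool_rot: [-1.572, 0.003, 0.046]
contact_force: [0.1, 0.7, 0.2]
opening: 0.0426
```

>>> servo_tool(rows=[0,0,-0.01,0,0,0,0,0,0,-0.015,0,0,0,0,0,0,-0.015,0,0,0,0])

```text
time_s: 7.97
eef_pos: [0.5412, 0.1059, 0.0279]
tool_rot: [-1.572, 0.002, 0.046]
contact_force: [-0.4, 0.8, -0.7]
opening: 0.0426
```

```bash
python3 -c "
from h import *
to([.541,.107,.028],[-1.5708,0,.045])
b=crop(grab('side'),235,165,70,55,10)
cv2.imwrite('pics/a4.png',b)"
```

```text
t 7.9667 pos [0.5412 0.1059 0.0279] rpy [-1.572  0.002  0.046] F [-0.36  0.77 -0.68] open 0.0426
shift [-0.001 -0.001  0.007] turn [ 0.0002  0.0004 -0.0008]
```

View pics/a4.png

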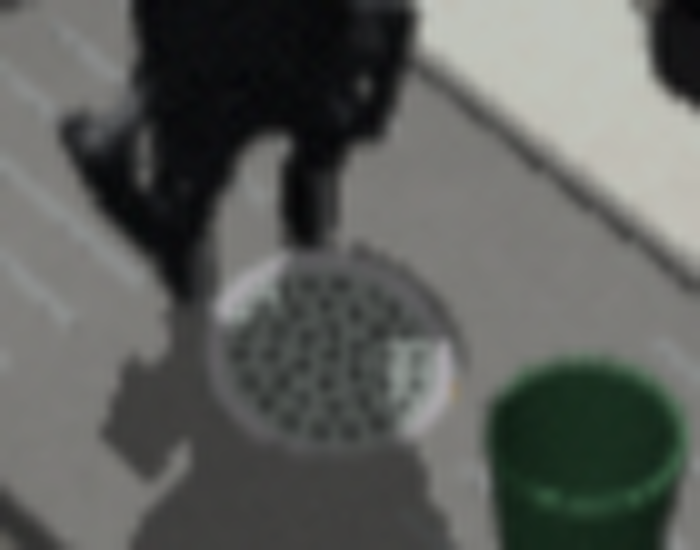

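The strainer's front edge has dipped and its back edge, at (250,280), is still up on the rim. A dark gap shows on the far (+x) side at (440,300). I'll push a little more, slightly towards +x.

>>> servo_tool(rows=[0.004,0,-0.01,0,0,0,0,0.006,0,-0.015,0,0,0,0,0.006,0,-0.015,0,0,0,0])

```text
time_s: 8.27
eef_pos: [0.5422, 0.1039, 0.0279]
tool_rot: [-1.571, 0.002, 0.046]
contact_force: [-0.5, 3.6, 0.3]
opening: 0.0426
```

>>> servo_tool(rows=[0.004,0,-0.007,0,0,0,0,0.006,0,-0.012,0,0,0,0,0.006,0,-0.012,0,0,0,0])

```text
time_s: 8.52
eef_pos: [0.5431, 0.1031, 0.0281]
tool_rot: [-1.57, 0.002, 0.045]
contact_force: [-1.2, 9.6, 0.9]
opening: 0.0428
```

>>> servo_tool(rows=[0,0,0.01,0,0,0,0,0,0,0.02,0,0,0,0,0,0,0.02,0,0,0,0])

```text
time_s: 8.77
eef_pos: [0.543, 0.106, 0.0281]
tool_rot: [-1.57, 0.003, 0.046]
contact_force: [-0.1, 0.1, 0.2]
opening: 0.0425
```

```bash
python3 -c "
from h import *
to([.541,.107,.028],[-1.5708,0,.045])
b=crop(grab('side'),235,165,70,55,10)
cv2.imwrite('pics/a5.png',b)"
```

```text
t 8.7667 pos [0.543  0.106  0.0281] rpy [-1.57   0.003  0.046] F [-0.09  0.11  0.22] open 0.0425
shift [-0.013  0.001  0.007] turn [-0.0001  0.0002 -0.0008]
```

View pics/a5.png

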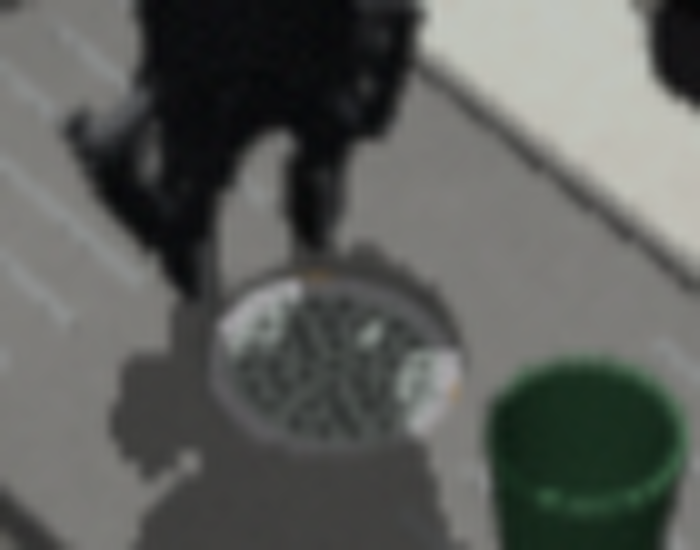

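The strainer has dropped in: its rim lies below the board, and a brass clip shows at (318,272). Next I'll lift, shut the fingers and go over the centre.

>>> servo_tool(rows=[0,-0.08,0.02,0,0,0,0,0,-0.2,0.02,0,0,0,0,0,-0.27,0.02,0,0,0,1,0,-0.27,0,0,0,0,1,0,-0.27,-0.1,0,0,0,1,0,-0.27,-0.2,0,0,0,1,0,-0.27,-0.3,0,0,0,1,0,-0.27,-0.33,0,0,0,1,0,-0.27,-0.33,0,0,0,1,0,-0.27,-0.33,0,0,0,1])

```text
time_s: 9.65
eef_pos: [0.5452, 0.0564, 0.0684]
tool_rot: [-1.57, 0.003, 0.045]
contact_force: [1.0, 0.4, 0.8]
opening: -0.0001
```

```bash
python3 -c "
from h import *
to([.5435,.056,.032],[-1.5708,0,.045])"
```

```text
t 9.65 pos [0.5452 0.0564 0.0684] rpy [-1.57   0.003  0.045] F [0.98 0.44 0.78] open -0.0001
shift [-0.011  0.243 -0.002] turn [-0.0002 -0.0001 -0.0009]
```

>>> servo_tool(rows=[-0.011,0.06,-0.002,0,0,0,1,-0.011,0.12,-0.002,0,0,0,1,-0.011,0.18,-0.002,0,0,0,1,-0.011,0.23,-0.002,0,0,0,1,-0.011,0.24,-0.002,0,0,0,1,-0.011,0.24,-0.002,0,0,0,1])

```text
time_s: 10.15
eef_pos: [0.5428, 0.0562, 0.0312]
tool_rot: [-1.57, 0.005, 0.045]
contact_force: [-0.5, 0.1, -0.3]
opening: -0.0003
```

>>> servo_tool(rows=[0,0.007,0,0,0,0,1,0,0.014,0,0,0,0,1,0,0.02,0,0,0,0,1,0,0.02,0,0,0,0,1])

```text
time_s: 10.48
eef_pos: [0.5429, 0.0561, 0.0284]
tool_rot: [-1.57, 0.004, 0.045]
contact_force: [0.3, -0.9, -0.2]
opening: -0.0
```

>>> servo_tool(rows=[0,0.005,0,0,0,0,1,0,0.01,0,0,0,0,1,0,0.01,0,0,0,0,1])

```text
time_s: 10.73
eef_pos: [0.5429, 0.0561, 0.0269]
tool_rot: [-1.57, 0.004, 0.045]
contact_force: [-0.2, 0.3, 0.2]
opening: -0.0
```

>>> servo_tool(rows=[0,0.004,0,0,0,0,1,0,0.008,0,0,0,0,1,0,0.008,0,0,0,0,1])

```text
time_s: 10.98
eef_pos: [0.5429, 0.0561, 0.0256]
tool_rot: [-1.57, 0.004, 0.045]
contact_force: [0.2, 0.1, -0.1]
opening: 0.0004
```

>>> servo_tool(rows=[0,0.004,0,0,0,0,1,0,0.008,0,0,0,0,1,0,0.008,0,0,0,0,1])

```text
time_s: 11.23
eef_pos: [0.5428, 0.0561, 0.0243]
tool_rot: [-1.57, 0.005, 0.045]
contact_force: [-0.9, 0.1, 0.1]
opening: 0.0001
```

>>> servo_tool(rows=[0,0.004,0,0,0,0,1,0,0.007,0,0,0,0,1,0,0.007,0,0,0,0,1])

```text
time_s: 11.48
eef_pos: [0.5427, 0.0561, 0.0231]
tool_rot: [-1.57, 0.005, 0.045]
contact_force: [-0.3, -0.2, 0.3]
opening: 0.0002
```

>>> servo_tool(rows=[0,0.004,0,0,0,0,1,0,0.007,0,0,0,0,1,0,0.007,0,0,0,0,1])

```text
time_s: 11.73
eef_pos: [0.5427, 0.0561, 0.022]
tool_rot: [-1.57, 0.005, 0.045]
contact_force: [0.5, 0.2, 0.0]
opening: 0.0
```

>>> servo_tool(rows=[0,0.004,0,0,0,0,1,0,0.007,0,0,0,0,1,0,0.007,0,0,0,0,1])

```text
time_s: 11.98
eef_pos: [0.5426, 0.0561, 0.021]
tool_rot: [-1.57, 0.005, 0.045]
contact_force: [-0.7, 0.4, 0.6]
opening: 0.0003
```

>>> servo_tool(rows=[0,0.004,0,0,0,0,1,0,0.006,0,0,0,0,1,0,0.006,0,0,0,0,1])

```text
time_s: 12.23
eef_pos: [0.5426, 0.0561, 0.0199]
tool_rot: [-1.57, 0.005, 0.045]
contact_force: [-0.4, -0.9, 1.9]
opening: 0.0002
```

>>> servo_tool(rows=[0,0.004,0,0,0,0,1,0,0.006,0,0,0,0,1,0,0.006,0,0,0,0,1])

```text
time_s: 12.48
eef_pos: [0.5425, 0.0561, 0.0189]
tool_rot: [-1.57, 0.005, 0.045]
contact_force: [-0.8, 0.6, 0.4]
opening: 0.0
```

>>> servo_tool(rows=[0,0.004,0,0,0,0,1,0,0.006,0,0,0,0,1,0,0.006,0,0,0,0,1])

```text
time_s: 12.73
eef_pos: [0.5424, 0.0561, 0.0179]
tool_rot: [-1.57, 0.005, 0.045]
contact_force: [-0.2, 0.4, 0.4]
opening: -0.0001
```

>>> servo_tool(rows=[0,0.004,0,0,0,0,1,0,0.006,0,0,0,0,1,0,0.006,0,0,0,0,1])

```text
time_s: 12.98
eef_pos: [0.5425, 0.0561, 0.0177]
tool_rot: [-1.57, 0.005, 0.045]
contact_force: [-2.6, 0.4, 8.1]
opening: -0.0001
```

>>> servo_tool(rows=[0,0.004,0,0,0,0,1,0,0.006,0,0,0,0,1,0,0.006,0,0,0,0,1])

```text
time_s: 13.23
eef_pos: [0.5425, 0.0561, 0.0176]
tool_rot: [-1.57, 0.005, 0.045]
contact_force: [-4.1, 0.2, 10.4]
opening: -0.0004
```

Hard stop at z = 0.0176 with about 10 N. I'll lift and look for tilt.

>>> servo_tool(rows=[0,-0.1,0,0,0,0,1,0,-0.4,0,0,0,0,1,0,-0.7,0.1,0,0,0,1,0,-0.9,0.4,0,0,0,1,0,-0.9,0.7,0,0,0,1,0,-0.9,0.9,0,0,0,1,0,-0.9,1,0,0,0,1])

```text
time_s: 13.82
eef_pos: [0.5372, 0.2095, 0.1547]
tool_rot: [-1.568, 0.001, 0.046]
contact_force: [0.4, 0.4, -0.2]
opening: -0.0001
```

```bash
python3 -c "
from h import *
to([.5435,.056,.032],[-1.5708,0,.045])
a=crop(grab('top'),238,190,40,40,10);b=crop(grab('side'),248,180,40,40,10)
cv2.imwrite('pics/a6.png',np.hstack([a,b]))"
```

```text
t 13.8167 pos [0.5372 0.2095 0.1547] rpy [-1.568e+00  1.000e-03  4.600e-02] F [ 0.37  0.36 -0.22] open -0.0001
shift [-0.003  0.816 -1.026] turn [-0.0008  0.0002 -0.0004]
```

View pics/a6.png

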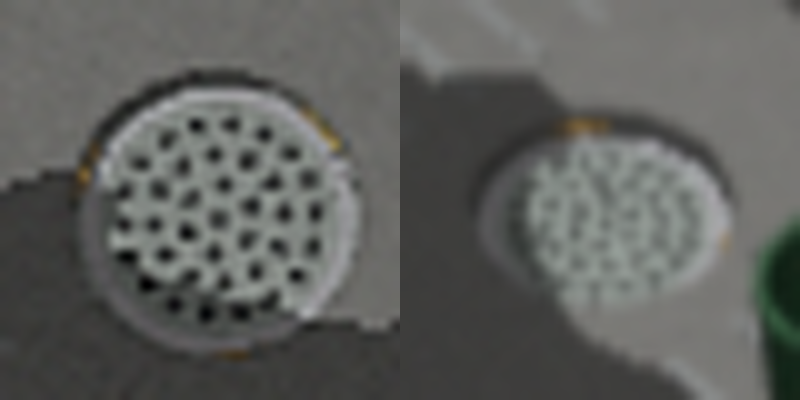

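The strainer lies inside the recess with brass showing at all three clips: top panel (325,130), (85,170) and (232,353). Tilt is hard to judge by eye, so I'll touch and press near each clip.

>>> servo_tool(rows=[0.01,0,-0.1,0,0,0,1,0.02,0,-0.3,0,0,0,1,0.04,0.1,-0.55,0,0,0,1,0.06,0.3,-0.8,0,0,0,1,0.06,0.5,-0.88,0,0,0,1,0.06,0.7,-0.88,0,0,0,1,0.061,0.8,-0.884,0,0,0,1,0.061,0.83,-0.884,0,0,0,1,0.061,0.83,-0.884,0,0,0,1])

```text
time_s: 14.67
eef_pos: [0.5506, 0.0759, 0.0274]
tool_rot: [-1.569, 0.006, 0.047]
contact_force: [-0.0, -0.9, 1.0]
opening: -0.0
```

>>> servo_tool(rows=[0,0.015,0,0,0,0,1,0,0.03,0,0,0,0,1,0,0.045,0,0,0,0,1,0,0.055,0,0,0,0,1,0,0.055,0,0,0,0,1])

```text
time_s: 15.08
eef_pos: [0.5507, 0.0761, 0.0195]
tool_rot: [-1.569, 0.006, 0.048]
contact_force: [-1.1, 0.7, -0.7]
opening: 0.0003
```

>>> servo_tool(rows=[0,0.004,0,0,0,0,1,0,0.007,0,0,0,0,1,0,0.007,0,0,0,0,1])

```text
time_s: 15.33
eef_pos: [0.5508, 0.0763, 0.0186]
tool_rot: [-1.569, 0.005, 0.048]
contact_force: [-0.7, -0.9, 0.4]
opening: 0.0002
```

>>> servo_tool(rows=[0,0.004,0,0,0,0,1,0,0.006,0,0,0,0,1,0,0.006,0,0,0,0,1])

```text
time_s: 15.58
eef_pos: [0.5509, 0.0763, 0.0177]
tool_rot: [-1.569, 0.005, 0.048]
contact_force: [-0.2, 0.7, 0.7]
opening: 0.0
```

>>> servo_tool(rows=[0,0.004,0,0,0,0,1,0,0.006,0,0,0,0,1,0,0.006,0,0,0,0,1])

```text
time_s: 15.83
eef_pos: [0.5509, 0.0763, 0.0176]
tool_rot: [-1.569, 0.005, 0.048]
contact_force: [-2.1, 0.3, 11.5]
opening: -0.0001
```

>>> servo_tool(rows=[0,-0.05,0,0,0,0,1,0,-0.09,0,0,0,0,1,0.01,-0.09,-0.08,0,0,0,1,0.025,-0.09,-0.17,0,0,0,1,0.035,-0.08,-0.24,0,0,0,1,0.035,-0.05,-0.265,0,0,0,1,0.035,-0.02,-0.265,0,0,0,1,0.035,-0.015,-0.265,0,0,0,1,0.035,-0.015,-0.265,0,0,0,1])

```text
time_s: 16.58
eef_pos: [0.5573, 0.0368, 0.0189]
tool_rot: [-1.569, 0.007, 0.048]
contact_force: [0.2, -0.5, 0.2]
opening: -0.0001
```

>>> servo_tool(rows=[0,0.004,0,0,0,0,1,0,0.008,0,0,0,0,1,0,0.008,0,0,0,0,1])

```text
time_s: 16.83
eef_pos: [0.5572, 0.0371, 0.0178]
tool_rot: [-1.569, 0.007, 0.048]
contact_force: [-0.9, -0.1, 0.6]
opening: 0.0002
```

>>> servo_tool(rows=[0,0.004,0,0,0,0,1,0,0.006,0,0,0,0,1,0,0.006,0,0,0,0,1])

```text
time_s: 17.08
eef_pos: [0.5573, 0.0372, 0.0176]
tool_rot: [-1.57, 0.007, 0.049]
contact_force: [-2.9, -2.4, 8.7]
opening: -0.0002
```

>>> servo_tool(rows=[0,0.004,0,0,0,0,1,0,0.006,0,0,0,0,1,0,0.006,0,0,0,0,1])

```text
time_s: 17.33
eef_pos: [0.5573, 0.0372, 0.0176]
tool_rot: [-1.57, 0.007, 0.049]
contact_force: [-3.2, -2.2, 10.0]
opening: -0.0
```

Same height here. Now clip1.

>>> servo_tool(rows=[0,-0.05,0,0,0,0,1,0,-0.09,0,0,0,0,1,-0.08,-0.09,0.03,0,0,0,1,-0.17,-0.09,0.07,0,0,0,1,-0.24,-0.08,0.11,0,0,0,1,-0.25,-0.05,0.114,0,0,0,1,-0.25,-0.02,0.114,0,0,0,1,-0.25,-0.015,0.114,0,0,0,1,-0.25,-0.015,0.114,0,0,0,1])

```text
time_s: 18.08
eef_pos: [0.5196, 0.0523, 0.0197]
tool_rot: [-1.57, 0.007, 0.049]
contact_force: [0.3, 0.0, 0.1]
opening: -0.0003
```

>>> servo_tool(rows=[0,0.004,0,0,0,0,1,0,0.007,0,0,0,0,1,0,0.007,0,0,0,0,1])

```text
time_s: 18.33
eef_pos: [0.5199, 0.0522, 0.0185]
tool_rot: [-1.57, 0.007, 0.049]
contact_force: [0.1, -0.7, -0.7]
opening: -0.0
```

>>> servo_tool(rows=[0,0.004,0,0,0,0,1,0,0.006,0,0,0,0,1,0,0.006,0,0,0,0,1])

```text
time_s: 18.58
eef_pos: [0.5201, 0.0521, 0.0177]
tool_rot: [-1.57, 0.006, 0.049]
contact_force: [0.5, 0.0, 0.8]
opening: -0.0
```

>>> servo_tool(rows=[0,0.004,0,0,0,0,1,0,0.006,0,0,0,0,1,0,0.006,0,0,0,0,1])

```text
time_s: 18.83
eef_pos: [0.5202, 0.0521, 0.0177]
tool_rot: [-1.57, 0.006, 0.049]
contact_force: [-2.5, -1.1, 11.2]
opening: -0.0001
```

All four presses stopped hard at 17.6–17.7 mm, at 9–11 N, which is well above the clip force. That means it is level and on the seat. I'll retreat and take a last look.

>>> servo_tool(rows=[0,-0.05,0,0,0,0,1,0,-0.2,0,0,0,0,1,0,-0.5,0,0,0,0,1,0,-0.8,0.1,0,0,0,1,0,-1,0.3,0,0,0,1,0,-1,0.6,0,0,0,1,0,-1,0.85,0,0,0,1,0,-1,0.98,0,0,0,1,0,-1,1,0,0,0,1])

```text
time_s: 19.58
eef_pos: [0.5138, 0.2058, 0.1689]
tool_rot: [-1.568, 0.004, 0.052]
contact_force: [-0.1, 0.2, 0.3]
opening: 0.0002
```

>>> servo_tool(rows=[0,0,0.1,0,0,0,1,0,0,0.35,0,0,0,1,0,0,0.6,0,0,0,1,0,0,0.85,0,0,0,1,0,0,0.97,0,0,0,1,0,0,1,0,0,0,1])

```text
time_s: 20.08
eef_pos: [0.5058, 0.3583, 0.1694]
tool_rot: [-1.568, 0.003, 0.055]
contact_force: [-0.1, -0.1, 0.7]
opening: 0.0002
```

```bash
python3 -c "
from h import *
to([.5435,.056,.032])
a=crop(grab('top'),238,190,40,40,15);b=crop(grab('side'),248,180,40,40,15)
im=np.hstack([a,b]);cv2.imwrite('pics/a7.png',cv2.resize(cv2.convertScaleAbs(im,alpha=1.4),(800,400)))"
```

```text
t 20.0833 pos [0.5058 0.3583 0.1694] rpy [-1.568  0.003  0.055] F [-0.11 -0.06  0.72] open 0.0002
shift [ 0.143  0.909 -2.029] turn [0. 0. 0.]
```

View pics/a7.png

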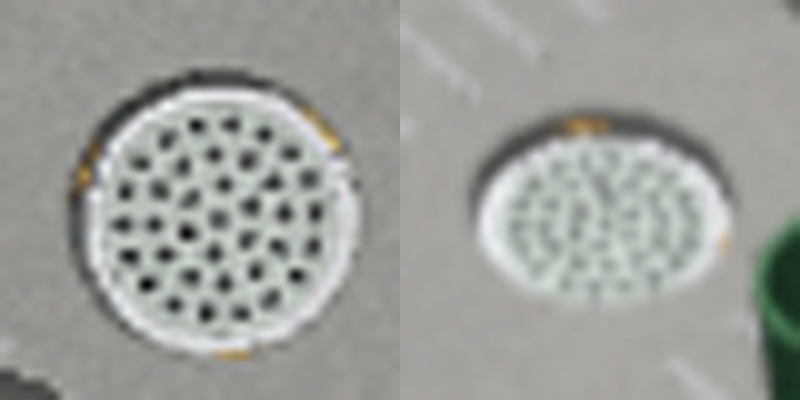

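The strainer lies flat in the recess with an even rim. The three clips show at its edge at (325,130), (88,170) and (232,353) in the left panel, the same as before the extra presses, and cup_a stands in place. I'll hand in.

```bash
python3 -c "
from workcell import manip
print(manip.finish_job())"
```

```text
the job is handed in; nothing more can be done
None
```

The strainer is in the outlet, and my last checks indicate it is clicked home and level. I handed the job in at about 20 s.

- **Sliding:** I pushed the strainer across the board with two half-open fingertips, without lifting it, until it met the far wall and its back edge dropped in.
- **Pressing:** I pressed with shut fingers in the middle and then beside each of the three clips. All four presses stopped hard at 17.6–17.7 mm above the shelf, at 9–11 N. That is above the roughly 6 N the clips need and well under 25 N. The height is about 0.8 mm below nominal, within the fitting's 3 mm tolerance.
- **Last look:** The final pictures show an even rim with brass at all three clips, and cup_a standing in place. I did not check the other objects in a final picture; the arm did not go near them.
- **Less certain:** I did not feel a distinct click, because force is only reported at the end of each move. That all three clips caught rests on the equal hard stops and the pictures.

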